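# Press a jammed plug out of a glass column

## Robot

A 6-joint arm with a two-finger parallel gripper is mounted at the origin on the work surface. World frame = base frame: x ahead of the robot, y to its left, z up, the work surface at z = 0. Lengths are in m, angles in rad, forces in N, time in s.
With the tool pointing down it reaches from about 0.4 to 0.925 m from the base axis. Payload 3.4 kg.
Tool frame: the origin (TCP) lies between the finger pads; the fingertips stand 19 mm ahead of it and the grasp point (between the pads) is the TCP; z points along the fingers, y is the line along which they close (so a half turn about z gives the same grasp; the last joint's range is limited). The gripper opens to 85 mm and grips with 20 to 120 N. Pads are 22 mm wide; open, the fingers measure 114 mm over their backs; the gripper's body (76 mm by 85 mm) begins 54 mm behind the grasp point. The pads swing forward as they close: fully open they stand 13 mm farther back than shut.
Start: joints at [1.046, 0.307, 1.506, -0, 1.328, -0.073], TCP at [0.251, 0.518, 0.25] pointing down, gripper open.
Joint ranges: [-3.12, 3.12], [-1.05, 2.28], [0.14, 2.33], [-1.42, 4.57], [0.1, 2.73], [-2.68, 2.68]. Speed limits (rad/s): [2.57, 2.57, 3.14, 3.14, 3.14, 3.14].

## Interface

Orientations are given as a rotation vector (axis times angle).
In Python, from rig import manip gives the robot as it stands. The module is installed in compiled form; this text tells all that it offers.
- The arm moves only by the shell command python3 -m jog 'ROWS'. ROWS is JSON, a list of rows, each a list of 5 numbers: the shift along the tool's x, y, z in cm, then the turn about the tool's z in degrees, then the opening, from -1 (shut) to 1 (fully open), so that 0 is half open. In form: [[dx, dy, dz, spin, claw], ...]. A call has 1 to 10 rows; each row shifts and turns the commanded pose from where the row before left it, along the tool's axes as they then stand; what a row does not reach is not made up. A row lasts 1/12 s, in which the tool goes at most 41.7 mm and 7.16 degrees, less where a joint would pass 70% of its speed; a pose out of reach is approached as far as the arm can. A call with a gripper value outside its range is refused whole. The fingers move at their own pace and stop on an object; the grip force is fixed at half the most. Time passes only in rows, so rows that do not move let the fingers close. It gives the time, the measured TCP pose, the force, the opening and the grip force at its end, in the units of the state.
- manip.get_obs(): the state, without advancing time (a new reading comes with each control period).
- manip.grab_frame(name): name is "scene" or "top" or "wrist"; returns a dict with "img" (420x560x3 uint8, red, green, blue), "fx", "fy", "cx", "cy" (pixels), "pose" (4x4, takes a point from camera to world coordinates). Camera axes: x right, y down, z forward; pixel columns grow to the right and rows downward; lengths in m; the calibration is good to about 2 mm. A picture is of the moment at which its call begins. There is no depth.
- manip.finish_job(): hands the job in; it is judged then, once.
The state is a dict: "time_s": time; "qpos": joint angles; "dq": joint speeds; "tau": joint torques, N m; "ee_pos": TCP position; "tcp_rot": TCP orientation; "force": force on the tool from outside, world axes, zero at the start; "moment": the same for the moment, N m; "opening": finger opening in m; "grasp_force": force on a finger pad.
Only numpy, scipy, OpenCV 4.12 (cv2) and the standard library are available. Lean on these libraries where they do the work, as an engineer would, in place of code of your own. Each camera call takes 0.05 s, during which the arm holds its last target. There are 200 camera calls.

## Task

The bed-support plug is jammed in the bore of the glass column that hangs in the ring stand. Take the thickest of the three push rods from the rack, feel its end gently into the column's top mouth (the rod must never press on the glass with more than 15 N), push the plug right down the bore until it drops out of the bottom into the dish, then draw the rod out and stand it back in the rack. Leave the other rods, the bottle and the end cap where they are, and keep the gripper off the glass and its stand.

Things in the scene. Friction and masses are not known exactly. Their poses are not given: they have to be found in the camera images.
- stand: Ring stand, fixed: grey base plate 230 x 150 x 10 mm, steel post 12 mm thick at x = 90 mm, top 250 mm above the bench, boss head and ring clamp (opening 46 mm, 68 mm outside, centre at x = -30 mm). Origin: centre of the plate's underside. The ring holds an upright clear glass column, open at both ends: bore 28 mm, outside 36 mm, 80 mm long, grey collars 57 mm across 6 mm inside its ends.
- ring_axis (a point): Point on the ring's centre line at the height of the column's top rim, 145 mm above the bench. The ring is wider than the glass and the column is clamped against one side of it: its true axis lies 3.8 to 4.6 mm off this point, to a side that differs each time, so find the mouth by feel or sight. Rim flat, no lead-in; on its rubber washer it gives 1 mm per 5 N pressed down. z up.
- ring_axis_low (a point): Point on the ring's centre line at the height of the glass's lower end, 65 mm above the bench. The white plug in the bore (26 mm across, 18 mm tall, O-ring round its middle) starts with its top face 19 to 43 mm below the top rim. O-ring friction of about 6 to 12 N holds it all the way; it drops free when its middle has just passed the lower end.
- rod_grip (a point): Middle of the thickest push rod's handle: grey cylinder 26 mm across, 56 mm tall, standing upright, z up along the rod. Under the handle a white disc 38 mm across, 6 mm thick (underside 34 mm below this point), then the white shaft. The shaft's end is 134 mm below this point. Mass 0.11 to 0.18 kg.
- rod_tip (a point): Centre of the lower end of the same thickest rod: plain white shaft, 25 mm across, 100 mm long below the disc, square-ended; 1.5 mm to spare all round in the 28 mm bore.
- rod_mid_grip (a point): Middle of the handle of the second push rod: same handle and length, shaft 18 mm across. To be left alone.
- rod_thin_grip (a point): Middle of the handle of the thinnest push rod: same handle and length, shaft 12 mm across. To be left alone.
- rack: Grey rod rack, block 75 x 255 x 46 mm, fixed; origin at the centre of its underside, y along its length, z up. Three equal round nests, 31 mm across and 36 mm deep (floor 10 mm above the bench), at y = -85, 0 and 85 mm. One rod stands upright in each; which rod in which nest varies.
- dish_floor (a point): Centre of the inner floor of the white catch dish under the column, on the stand's plate, fixed: inside 104 x 104 mm, walls 21 mm above the floor, floor 13 mm above the bench. The plug must end here.
- bottle: Clear bottle with a blue cap, 70 mm across, 140 mm tall, origin under its centre. A bystander.
- end_cap: The column's grey screw end cap with a white spigot, 53 mm across, 50 mm tall in all, origin under its centre. A bystander.
There are look-alikes about, which are no part of the job. Leave any brown, pink or purple look-alike of the part that bears rod_grip alone.

How it is judged:
By the outcome, as a careful person would: the job done as asked, in the order asked, and still so for the second after the job is handed in, with the robot touching nothing.
It also fails if it takes over 72 s, if anything falls off the work surface, if the arm or the gripper's body presses on something with over 40 N, if the wrist force passes 120 N, or if a joint passes its speed limit or range.

## Working session

There is one attempt and no reset: what is moved stays moved. The work goes in short steps, Python scripts to look and compute and a shell command to move; the robot and the scene stay as the last step left them, time stands still between calls to the robot, and variables do not carry over. Pictures are saved under pics/ and viewed, at most 12 in all, crops included, and the job is handed in when it is done.

```bash
mkdir -p pics; cat > h.py <<'E'
from rig import manip
import numpy as np, cv2, json
def snap(n,f,crop=None,s=1):
    d=manip.grab_frame(n); im=d.pop('img'); cv2.imwrite('pics/'+f+'_raw.png',im[:,:,::-1])
    json.dump({k:np.array(v).tolist() for k,v in d.items()},open('pics/'+f+'.json','w'))
    crop_(f,f,crop,s)
def crop_(f,g,crop=None,s=1):
    im=cv2.imread('pics/'+f+'_raw.png')
    if crop: a,b,c,e=crop; im=im[b:e,a:c]
    cv2.imwrite('pics/'+g+'.png',cv2.resize(im,None,fx=s,fy=s,interpolation=cv2.INTER_CUBIC))
def ray(f,u,v):
    d=json.load(open('pics/'+f+'.json')); P=np.array(d['pose'])
    r=P[:3,:3]@np.array([(u-d['cx'])/d['fx'],(v-d['cy'])/d['fy'],1]); return P[:3,3],r
def atz(f,u,v,z):
    o,r=ray(f,u,v); return o+r*(z-o[2])/r[2]
def proj(f,p):
    d=json.load(open('pics/'+f+'.json')); P=np.array(d['pose']); c=P[:3,:3].T@(np.array(p)-P[:3,3])
    return d['fx']*c[0]/c[2]+d['cx'],d['fy']*c[1]/c[2]+d['cy']
E
python3 - <<'E'
from h import *
snap('scene','s0');snap('top','t0')
a=cv2.imread('pics/s0.png');b=cv2.imread('pics/t0.png')
for f in('s0','t0'): print(json.load(open(f'pics/{f}.json')))
print(manip.get_obs())
E
```

```text
{'fx': 410.2414342330876, 'fy': 410.2414342330876, 'cx': 282.3961836435414, 'cy': 207.0169898000813, 'pose': [[0.18499952406380937, 0.5290954349246032, -0.8281504675106507, 1.347039474187647], [0.9827322310389156, -0.09656468065253383, 0.15783733565842134, -0.0919650953632438], [0.003540928330120456, -0.8430499885489704, -0.5378235571580533, 0.602762133680676], [0.0, 0.0, 0.0, 1.0]]}
{'fx': 492.57901892712357, 'fy': 492.57901892712357, 'cx': 284.6513550629752, 'cy': 205.33854181587174, 'pose': [[-0.017654028797545393, -0.9963689467959825, 0.08329019827014417, 0.5285963840499531], [-0.9997306201092013, 0.018846016859463147, 0.013546765835606829, 0.0730094311969964], [-0.015067265288942538, -0.08302860657145412, -0.9964332531622553, 1.1806075503641666], [0.0, 0.0, 0.0, 1.0]]}
{'time_s': 0.1, 'qpos': array([ 1.04652844e+00,  3.07486306e-01,  1.50754059e+00,  3.89113584e-05,
        1.32842707e+00, -7.35068817e-02]), 'dq': array([ 0.00011729, -0.00205916, -0.00322882, -0.00044107, -0.00054287,
        0.00040344]), 'tau': array([-3.17030181e-04, -4.58530962e+01, -2.52606046e+01, -8.55110943e-05,
        5.41838352e-03, -4.53824055e-05]), 'ee_pos': array([0.25021212, 0.5170401 , 0.24948076]), 'tcp_rot': array([-7.01958041e-01, -3.06156521e+00,  2.77613041e-03]), 'force': array([ 0.13813626, -0.74972934,  0.51939208]), 'moment': array([0.04751036, 0.04182266, 0.07031226]), 'grasp_force': 0.0, 'opening': 0.08564642202624415}
```

View pics/s0.png

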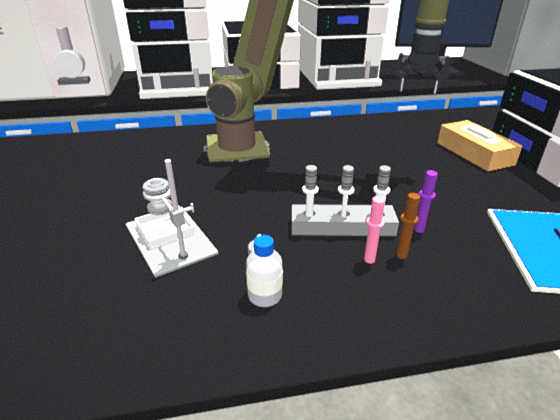

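View pics/t0.png

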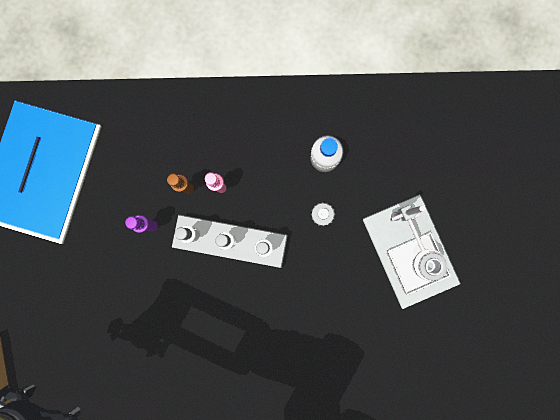

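The scene view shows the rack with three grey-handled rods at about (311,190), (347,190) and (383,190). The pink (375,225), brown (408,225) and purple (426,200) rods are look-alikes. The column and stand are at about (160,210). I'll enlarge to compare shaft widths.

```bash
python3 - <<'E'
from h import *
a=cv2.imread('pics/s0_raw.png')[155:245,285:405]; b=cv2.imread('pics/t0_raw.png')
f=lambda i,w,h:cv2.resize(i,(w,h),interpolation=cv2.INTER_CUBIC)
l=f(a,400,300); m=f(b[205:275,165:295],400,215)
r=f(b[185:315,355:470],400,452)
o=np.zeros((600,800,3),np.uint8); o[:300,:400]=l;o[310:525,:400]=m;o[:452,400:]=r
cv2.imwrite('pics/c1.png',o)
E
```

```text
(no output)
```

View pics/c1.png

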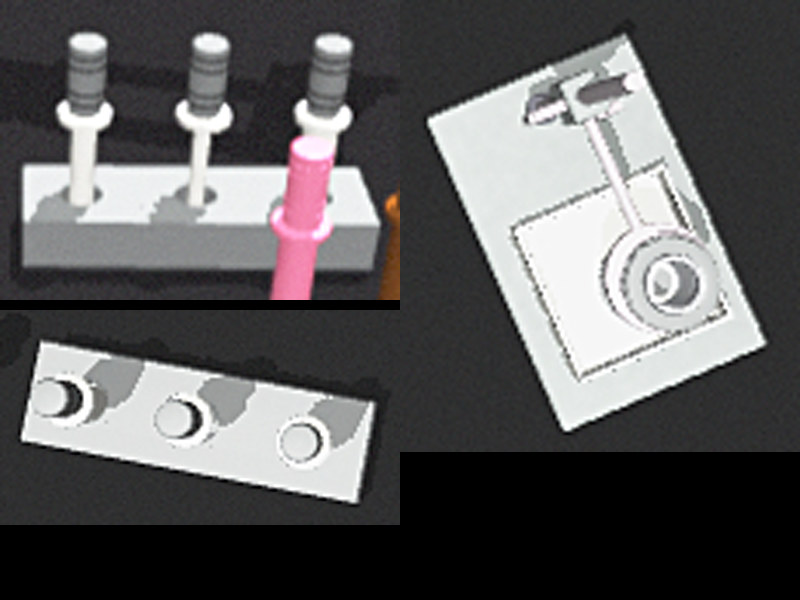

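Going by the disc width (38 mm ≈ 55 px), the shafts measure about 23 px (scene left, ~18 mm), about 18 px (middle, ~12 mm) and at least 33 px (right, ~25 mm). The thickest rod is therefore the rightmost in the scene view, which is top-view (182,234). The pink, brown and purple ones are outside the rack and excluded. In the top view the mouth is near pixel (432,267).

```bash
python3 - <<'E'
from h import *
np.set_printoptions(precision=4,suppress=True)
k=lambda x,y:(165+x/3.077-.5+.16,205+(y-310)/3.077-.5+.16)
rc=np.array([atz('t0',*k(*p),.046) for p in [(40,342),(373,402),(357,502),(22,440)]]); print('rack',rc[:,:2],rc.mean(0))
d=rc[0]-rc[1]+rc[3]-rc[2]; d/=np.linalg.norm(d); print('yaxis',d, 'nests',[rc.mean(0)+s*.085*d for s in(1,0,-1)])
for p in [(52,398),(180,419),(300,441)]: print('top',atz('t0',*k(*p),.172))
for p in [(78,401),(187,420),(303,443)]: print('disc',atz('t0',*k(*p),.116))
q=lambda x,y:(355+x/3.478-.36,185+y/3.478-.36)
pc=np.array([atz('t0',*q(*p),.010) for p in [(428,120),(628,35),(766,343),(567,431)]] ) if 0 else np.array([atz('t0',*q(x-400,y),.010) for x,y in [(428,120),(628,35),(766,343),(567,431)]])
print('plate',pc[:,:2],pc.mean(0)); ex=(pc[0]+pc[1]-pc[2]-pc[3]); ex/=np.linalg.norm(ex); print('ex',ex,'ring',pc.mean(0)-.03*ex)
for p in[(672,285),(665,284)]: print('mouth',atz('t0',*q(p[0]-400,p[1]),.145))
print('collar',atz('t0',*q(275,282),.139))
for n,u,v,z in[('pink',212,178,.17),('purple',132,223,.17),('brown',174,179,.17)]: print(n,atz('t0',u,v,z))
from scipy.spatial.transform import Rotation as R
o=manip.get_obs(); print(R.from_rotvec(o['tcp_rot']).as_matrix())
E
```

```text
rack [[0.6055 0.3366]
 [0.5559 0.0868]
 [0.4819 0.1   ]
 [0.5323 0.35  ]] [0.5439 0.2184 0.046 ]
yaxis [0.1961 0.9806 0.    ] nests [array([0.5606, 0.3017, 0.046 ]), array([0.5439, 0.2184, 0.046 ]), array([0.5273, 0.135 , 0.046 ])]
top [0.5594 0.2992 0.172 ]
top [0.5439 0.2138 0.172 ]
top [0.5279 0.1342 0.172 ]
disc [0.5587 0.2935 0.116 ]
disc [0.544  0.2167 0.116 ]
disc [0.5265 0.1355 0.116 ]
plate [[ 0.5901 -0.0957]
 [ 0.6457 -0.234 ]
 [ 0.4356 -0.3181]
 [ 0.3793 -0.1824]] [ 0.5127 -0.2076  0.01  ]
ex [0.9266 0.376  0.    ] ring [ 0.4849 -0.2188  0.01  ]
mouth [ 0.4816 -0.2187  0.145 ]
mouth [ 0.4823 -0.2146  0.145 ]
collar [ 0.4831 -0.2223  0.139 ]
pink [0.6728 0.2364 0.17  ]
purple [0.5825 0.4022 0.17  ]
brown [0.6723 0.3154 0.17  ]
[[-0.9001  0.4357 -0.001 ]
 [ 0.4357  0.9001 -0.0016]
 [ 0.0002 -0.0019 -1.    ]]
```

```bash
python3 -m jog '[[0,0,0,7,1],[0,0,0,7,1],[0,0,0,7,1],[0,0,0,7,1],[0,0,0,7,1],[0,0,0,7,1],[0,0,0,7,1],[0,0,0,7,1],[0,0,0,7,1],[0,0,0,7,1]]'
python3 -m jog '[[0,0,0,5.5,1]]'
python3 -m jog '[[-1.5,3.4,0,0,1],[-1.5,3.4,0,0,1],[-1.5,3.4,0,0,1],[-1.5,3.4,0,0,1],[-1.5,3.4,0,0,1],[-1.5,3.4,0,0,1],[-1.5,3.4,0,0,1],[-1.5,3.4,0,0,1],[-1.5,3.4,0,0,1],[-1.5,3.4,0,0,1]]'
python3 -m jog '[[0,0,0,0,1],[0,0,0,0,1]]'
python3 - <<'E'
from h import *
snap('wrist','w0')
from scipy.spatial.transform import Rotation as R
print(R.from_rotvec(manip.get_obs()['tcp_rot']).as_matrix().round(3),json.load(open('pics/w0.json')))
E
```

```text
time_s: 0.93
ee_pos: [0.2503, 0.5172, 0.2497]
tcp_rot: [2.338, 2.098, -0.002]
force: [-0.1, 0.2, 0.0]
opening: 0.0852
grasp_force: 0.0
time_s: 1.02
ee_pos: [0.2503, 0.5172, 0.2497]
tcp_rot: [2.435, 1.984, -0.002]
force: [0.2, -0.1, -0.1]
opening: 0.0855
grasp_force: 0.0
time_s: 1.85
ee_pos: [0.5554, 0.3022, 0.2498]
tcp_rot: [-2.43, -1.991, 0.002]
force: [0.3, 0.5, -0.4]
opening: 0.0854
grasp_force: 0.0
time_s: 2.02
ee_pos: [0.5558, 0.302, 0.2493]
tcp_rot: [-2.433, -1.987, 0.002]
force: [-0.1, 0.1, 0.1]
opening: 0.0855
grasp_force: 0.0
[[ 0.198  0.98  -0.002]
 [ 0.98  -0.198 -0.   ]
 [-0.001 -0.002 -1.   ]] {'fx': 335.7147474601248, 'fy': 335.7147474601248, 'cx': 275.3276133156978, 'cy': 211.02437270899378, 'pose': [[0.97976127628256, -0.19127445325058143, -0.05900783872383069, 0.5715455125849906], [-0.20015749869010865, -0.9393989338446204, -0.27832825729650135, 0.3733926912635045], [-0.002194815547066392, 0.28450610999639264, -0.958671714488037, 0.3723550232474791], [0.0, 0.0, 0.0, 1.0]]}
```

View pics/w0.png

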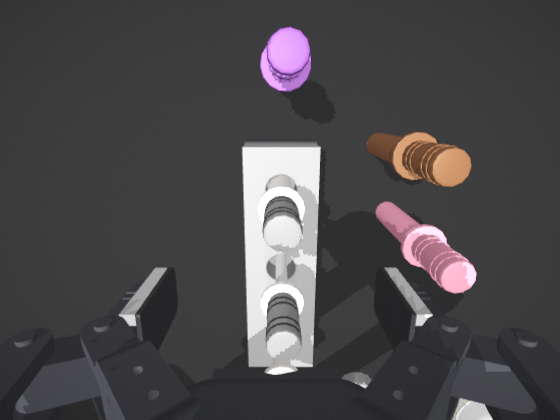

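The wrist view shows the target rod's top at (283,232). It is the rod nearest the rack end towards the purple look-alike at (288,60). The pink and brown ones are off to the right.

```bash
python3 - <<'E'
from h import *
for u,v,z in[(283,230,.172),(281,207,.116),(281,187,.046),(284,345,.172)]: print(atz('w0',u,v,z).round(4))
E
```

```text
[0.5615 0.302  0.172 ]
[0.5608 0.3013 0.116 ]
[0.562  0.3019 0.046 ]
[0.5455 0.2173 0.172 ]
```

```bash
python3 -m jog '[[0.1,0.5,0,0,1],[0,0,2,0,1],[0,0,2,0,1],[0,0,2,0,1],[0,0,2,0,1],[0,0,1.9,0,1],[0,0,0,0,0.2],[0,0,0,0,-0.5],[0,0,0,0,-1],[0,0,0,0,-1]]'
python3 -m jog '[[0,0,0,0,-1],[0,0,0,0,-1],[0,0,0,0,-1],[0,0,0,0,-1],[0,0,0,0,-1]]'
```

```text
time_s: 2.9
ee_pos: [0.5603, 0.3047, 0.1531]
tcp_rot: [2.428, 1.992, 0.005]
force: [0.4, -0.2, 0.1]
opening: 0.0386
grasp_force: 0.0
time_s: 3.32
ee_pos: [0.5605, 0.3042, 0.1532]
tcp_rot: [2.43, 1.991, 0.005]
force: [-1.2, 0.7, 6.7]
opening: 0.0249
grasp_force: 59.1
```

```bash
python3 -m jog '[[0,0,-0.5,0,-1],[0,0,-1.5,0,-1],[0,0,-2.5,0,-1],[0,0,-2.5,0,-1],[0,0,-2.5,0,-1],[0,0,-2.5,0,-1],[0,0,-2.5,0,-1],[0,0,-2.5,0,-1],[0,0,-2.5,0,-1],[0,0,-2.5,0,-1]]'
python3 -m jog '[[-1,0,0,0,-1],[-2,0.2,0,0,-1],[-3,0.2,0,0,-1],[-3,0.2,0,0,-1],[-3,0.2,0,0,-1],[-3,0.2,0,0,-1],[-3,0.2,0,0,-1],[-3,0.2,0,0,-1],[-3,0.2,0,0,-1],[-3,0.2,0,0,-1]]'
python3 -m jog '[[-3,0.2,0,0,-1],[-3,0.2,0,0,-1],[-3,0.2,0,0,-1],[-3,0.2,0,0,-1],[-3,0.3,0,0,-1],[-3,0.3,0,0,-1],[-3,0.3,0,0,-1],[-3,0.3,0,0,-1],[-3,0.3,0,0,-1],[-2,0.3,0,0,-1]]'
python3 -m jog '[[-2.6,0.1,0,0,-1],[-1,0,0,0,-1],[0,0,0,0,-1],[0,0,0,0,-1],[0,0,0,0,-1]]'
python3 - <<'E'
from h import *
snap('wrist','w1')
E
```

```text
time_s: 4.15
ee_pos: [0.559, 0.3032, 0.3723]
tcp_rot: [-2.43, -1.991, 0.002]
force: [-0.3, 1.0, -0.9]
opening: 0.0245
grasp_force: 59.4
time_s: 4.98
ee_pos: [0.5225, 0.0336, 0.37]
tcp_rot: [-2.429, -1.99, 0.003]
force: [1.0, 0.2, -1.1]
opening: 0.025
grasp_force: 59.6
time_s: 5.82
ee_pos: [0.4908, -0.2567, 0.3698]
tcp_rot: [-2.431, -1.988, 0.003]
force: [0.7, -1.0, -0.6]
opening: 0.0245
grasp_force: 59.6
time_s: 6.23
ee_pos: [0.4862, -0.2883, 0.3708]
tcp_rot: [-2.428, -1.991, -0.001]
force: [0.5, -0.1, -1.9]
opening: 0.0248
grasp_force: 59.6
```

View pics/w1.png

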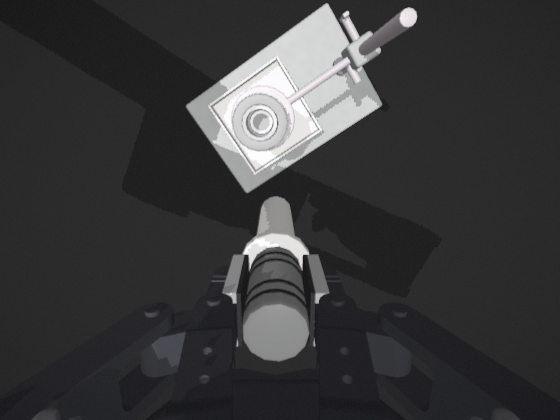

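The wrist view shows the column mouth at about (262,122), the ring and post to its right, and the held rod's tip at about (275,205), all upright. I'll go lower so the tip and rim are at nearly the same depth.

```bash
python3 -m jog '[[0,0,1.3,0,-1],[0,0,1.3,0,-1],[0,0,1.3,0,-1],[0,0,1.3,0,-1],[0,0,1.3,0,-1],[0,0,0,0,-1],[0,0,0,0,-1],[0,0,0,0,-1]]'
python3 - <<'E'
from h import *
snap('wrist','w2',(195,25,345,235),2.85)
o=manip.get_obs();print(o['ee_pos'])
E
```

```text
time_s: 6.95
ee_pos: [0.4872, -0.289, 0.3072]
tcp_rot: [2.428, 1.992, 0.001]
force: [0.3, -1.0, -1.9]
opening: 0.0245
grasp_force: 59.5
[ 0.48729996 -0.28929795  0.30749531]
```

View pics/w2.png

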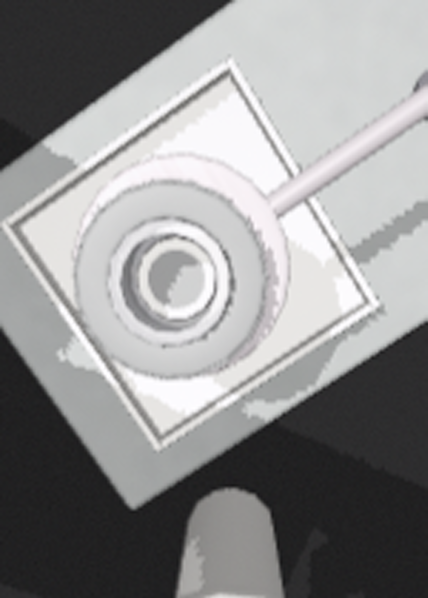

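The crop shows the rim centred at (171,281), in raw pixels (255,123.6). The tip's far edge is at (229.5,487), in raw pixels (275.5,195.9).

```bash
python3 - <<'E'
from h import *
s=2.85
q=lambda x,y:(195+x/s-.33,25+y/s-.33)
m=atz('w2',*q(171,281),.145)
for a,b in[((107,281),(236,281)),((171,216),(171,346))]: print(np.linalg.norm(atz('w2',*q(*a),.145)-atz('w2',*q(*b),.145)))
e=atz('w2',*q(229.5,487),.1645)
l=atz('w2',*q(188,530),.1645);r=atz('w2',*q(272,530),.1645);print('w',np.linalg.norm(l-r))
tx=np.array([.198,.98,0]);ty=np.array([.98,-.198,0])
t=e-.0125*tx; print(m,t,(l+r)/2,manip.get_obs()['ee_pos'])
d=m-t;print('tool dx,dy cm',d@tx*100,d@ty*100)
# ring centre from top cam mouth etc
E
```

```text
0.03722720159952424
0.03633371952438748
w 0.024325364334756266
[ 0.48381654 -0.22331445  0.145     ] [ 0.48688637 -0.29413123  0.1645    ] [ 0.4869986  -0.29447488  0.1645    ] [ 0.48729996 -0.28929795  0.30749531]
tool dx,dy cm 6.879261104381115 -1.7030153298933717
```

```bash
python3 - <<'E'
from h import *
tx=np.array([.198,.98,0])
zt=.371-.143
e=atz('w1',275,197,zt)-.0125*tx
n=atz('w1',276,361,zt+.162)+.013*tx
l=atz('w1',243.5,330,zt+.162);r=atz('w1',308.5,330,zt+.162)
print('tip',e,'top near-edge',n,'sides',(l+r)/2,np.linalg.norm(l-r))
E
```

```text
tip [ 0.48529611 -0.29434102  0.228     ] top near-edge [ 0.48681208 -0.29143926  0.39      ] sides [ 0.48685879 -0.29102491  0.39      ] 0.023430425139141238
```

```bash
python3 - <<'E'
from h import *
snap('scene','s1')
snap('top','t1')
a=cv2.imread('pics/s1_raw.png')[80:260,70:220]; b=cv2.imread('pics/w2_raw.png')[170:390,210:345]
o=np.zeros((600,800,3),np.uint8)
o[:480,:400]=cv2.resize(a,(400,480),interpolation=cv2.INTER_CUBIC); o[:586,420:780]=cv2.resize(b,(360,586),interpolation=cv2.INTER_CUBIC)
cv2.imwrite('pics/c2.png',o)
E
```

```text
(no output)
```

View pics/c2.png

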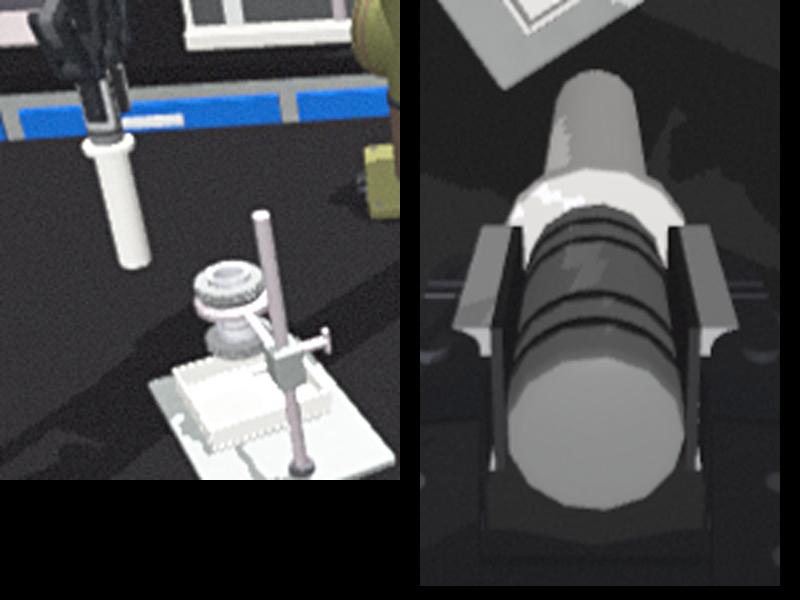

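The rod hangs close to upright in the pads (about 1° lean). Moving the tip over the mouth.

```bash
python3 -m jog '[[1.4,-0.35,0,0,-1],[1.4,-0.35,0,0,-1],[1.4,-0.35,0,0,-1],[1.4,-0.35,0,0,-1],[1.3,-0.3,0,0,-1],[0,0,0,0,-1],[0,0,0,0,-1],[0,0,0.5,0,-1],[0,0,0.5,0,-1],[0,0,0,0,-1]]'
python3 -m jog '[[0,0,0.2,0,-1],[0,0,0,0,-1],[0,0,0,0,-1]]'
python3 - <<'E'
from h import *
snap('wrist','w3',(195,130,355,290),3.5)
snap('top','t2');snap('scene','s2')
E
```

```text
time_s: 7.93
ee_pos: [0.4829, -0.2187, 0.2948]
tcp_rot: [-2.429, -1.989, 0.002]
force: [-1.1, -0.3, -3.1]
opening: 0.0249
grasp_force: 59.5
time_s: 8.18
ee_pos: [0.4834, -0.2189, 0.294]
tcp_rot: [-2.43, -1.99, 0.0]
force: [0.9, -0.8, -1.0]
opening: 0.0244
grasp_force: 59.5
```

View pics/w3.png

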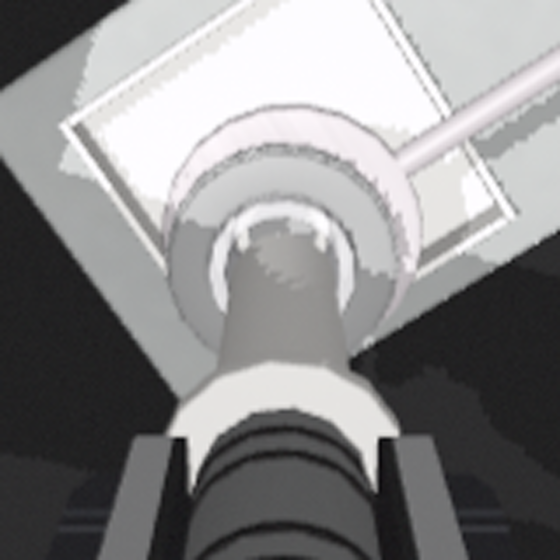

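The picture shows the tip centred sideways in the rim (tip 228–338, rim 210–357), with its far edge just inside the rim. I'll feel down gently.

```bash
python3 -m jog '[[0,0,0.1,0,-1],[0,0,0.1,0,-1],[0,0,0.1,0,-1],[0,0,0.1,0,-1],[0,0,0.1,0,-1],[0,0,0,0,-1]]'
python3 -m jog '[[0,0,0.1,0,-1],[0,0,0,0,-1]]'
python3 -m jog '[[0,0,0.1,0,-1],[0,0,0,0,-1]]'
```

```text
time_s: 8.83
ee_pos: [0.4834, -0.2184, 0.289]
tcp_rot: [-2.429, -1.991, 0.0]
force: [0.0, 0.3, -1.6]
opening: 0.0247
grasp_force: 59.5
time_s: 9.0
ee_pos: [0.4834, -0.2185, 0.2881]
tcp_rot: [-2.43, -1.991, 0.0]
force: [0.5, -0.2, -1.6]
opening: 0.0243
grasp_force: 59.5
time_s: 9.17
ee_pos: [0.4834, -0.2185, 0.2871]
tcp_rot: [-2.43, -1.991, 0.0]
force: [0.1, -0.4, -1.6]
opening: 0.0249
grasp_force: 59.5
```

```bash
python3 -m jog '[[0,0,0.1,0,-1],[0,0,0,0,-1]]'
python3 -m jog '[[0,0,0.1,0,-1],[0,0,0,0,-1]]'
```

```text
time_s: 9.33
ee_pos: [0.4834, -0.2185, 0.2861]
tcp_rot: [-2.43, -1.991, 0.0]
force: [-0.2, 0.0, -2.7]
opening: 0.0245
grasp_force: 59.5
time_s: 9.5
ee_pos: [0.4834, -0.2185, 0.2851]
tcp_rot: [-2.43, -1.991, 0.0]
force: [0.2, 0.4, -1.6]
opening: 0.0248
grasp_force: 59.5
```

```bash
python3 -m jog '[[0,0,0.1,0,-1],[0,0,0.1,0,-1],[0,0,0,0,-1]]' | grep -E 'ee|force:'
python3 -m jog '[[0,0,0.1,0,-1],[0,0,0,0,-1]]'| grep -E 'ee|force:'
python3 -m jog '[[0,0,0.1,0,-1],[0,0,0,0,-1]]'| grep -E 'ee|force:'
```

```text
ee_pos: [0.4834, -0.2185, 0.2831]
force: [-0.6, 0.4, -2.3]
grasp_force: 59.5
ee_pos: [0.4834, -0.2185, 0.2821]
force: [-0.0, 0.7, -2.1]
grasp_force: 59.5
ee_pos: [0.4834, -0.2185, 0.2811]
force: [0.3, -0.5, -1.7]
grasp_force: 59.5
```

The tip is about 7 mm inside with no load. Continuing down and watching the side forces.

```bash
python3 -m jog '[[0,0,0.1,0,-1],[0,0,0.1,0,-1],[0,0,0.1,0,-1],[0,0,0.1,0,-1],[0,0,0,0,-1]]' | grep -E 'ee|force:'
python3 -m jog '[[0,0,0.1,0,-1],[0,0,0.1,0,-1],[0,0,0.1,0,-1],[0,0,0.1,0,-1],[0,0,0,0,-1]]'| grep -E 'ee|force:'
```

```text
ee_pos: [0.4833, -0.2185, 0.277]
force: [-0.4, 0.4, -0.8]
grasp_force: 59.5
ee_pos: [0.4834, -0.2185, 0.273]
force: [-0.4, -0.3, -1.1]
grasp_force: 59.5
```

```bash
python3 -m jog '[[0,0,0.1,0,-1],[0,0,0.1,0,-1],[0,0,0.1,0,-1],[0,0,0.1,0,-1],[0,0,0,0,-1]]' | grep -E 'ee|force:'
python3 -m jog '[[0,0,0.1,0,-1],[0,0,0.1,0,-1],[0,0,0.1,0,-1],[0,0,0.1,0,-1],[0,0,0,0,-1]]'| grep -E 'ee|force:'
```

```text
ee_pos: [0.4833, -0.2185, 0.2691]
force: [0.2, -0.4, -1.7]
grasp_force: 59.5
ee_pos: [0.4834, -0.2185, 0.265]
force: [0.7, 0.4, -1.5]
grasp_force: 59.5
```

```bash
for i in 1; do :; done
python3 -m jog '[[0,0,0.1,0,-1],[0,0,0.1,0,-1],[0,0,0.1,0,-1],[0,0,0.1,0,-1],[0,0,0,0,-1]]' | grep -E 'ee|force:'
python3 -m jog '[[0,0,0.1,0,-1],[0,0,0.1,0,-1],[0,0,0.1,0,-1],[0,0,0.1,0,-1],[0,0,0,0,-1]]'| grep -E 'ee|force:'
```

```text
ee_pos: [0.4834, -0.2185, 0.2611]
force: [-0.1, 0.0, -2.4]
grasp_force: 59.5
ee_pos: [0.4833, -0.2185, 0.257]
force: [-0.2, 0.5, -1.9]
grasp_force: 59.5
```

```bash
python3 -m jog '[[0,0,0.1,0,-1],[0,0,0.1,0,-1],[0,0,0.1,0,-1],[0,0,0.1,0,-1],[0,0,0,0,-1]]' | grep -E 'ee|force:'
python3 -m jog '[[0,0,0.1,0,-1],[0,0,0.1,0,-1],[0,0,0.1,0,-1],[0,0,0.1,0,-1],[0,0,0,0,-1]]'| grep -E 'ee|force:'
```

```text
ee_pos: [0.4833, -0.2185, 0.253]
force: [0.0, 0.5, -1.7]
grasp_force: 59.5
ee_pos: [0.4833, -0.2185, 0.249]
force: [-0.0, -1.0, -2.1]
grasp_force: 59.5
```

```bash
python3 -m jog '[[0,0,0.1,0,-1],[0,0,0.1,0,-1],[0,0,0.1,0,-1],[0,0,0.1,0,-1],[0,0,0,0,-1]]' | grep -E 'ee|force:'
python3 -m jog '[[0,0,0.1,0,-1],[0,0,0.1,0,-1],[0,0,0.1,0,-1],[0,0,0.1,0,-1],[0,0,0,0,-1]]'| grep -E 'ee|force:'
```

```text
ee_pos: [0.4836, -0.2187, 0.2459]
force: [-1.6, -0.1, 3.4]
grasp_force: 60.0
ee_pos: [0.4838, -0.2187, 0.2423]
force: [-1.7, 1.2, 6.8]
grasp_force: 60.3
```

```bash
python3 -m jog '[[0,0,0.1,0,-1],[0,0,0.1,0,-1],[0,0,0.1,0,-1],[0,0,0.1,0,-1],[0,0,0,0,-1]]' | grep -E 'ee|force:'
python3 -m jog '[[0,0,0.1,0,-1],[0,0,0.1,0,-1],[0,0,0.1,0,-1],[0,0,0.1,0,-1],[0,0,0,0,-1]]'| grep -E 'ee|force:'
```

```text
ee_pos: [0.4839, -0.2187, 0.2383]
force: [-1.8, 0.3, 6.8]
grasp_force: 60.3
ee_pos: [0.4839, -0.2187, 0.2343]
force: [-1.1, 1.0, 6.1]
grasp_force: 60.3
```

The plug is in contact and sliding at about 8 N.

```bash
python3 -m jog '[[0,0,0.1,0,-1],[0,0,0.1,0,-1],[0,0,0.1,0,-1],[0,0,0.1,0,-1],[0,0,0.1,0,-1],[0,0,0,0,-1]]' | grep -E 'ee|force:'
python3 -m jog '[[0,0,0.1,0,-1],[0,0,0.1,0,-1],[0,0,0.1,0,-1],[0,0,0.1,0,-1],[0,0,0.1,0,-1],[0,0,0,0,-1]]' | grep -E 'ee|force:'
python3 -m jog '[[0,0,0.1,0,-1],[0,0,0.1,0,-1],[0,0,0.1,0,-1],[0,0,0.1,0,-1],[0,0,0,0,-1]]'| grep -E 'ee|force:'
```

```text
ee_pos: [0.4839, -0.2187, 0.2293]
force: [0.3, 0.3, 5.5]
grasp_force: 60.3
ee_pos: [0.4839, -0.2188, 0.2243]
force: [-0.6, 0.5, 5.8]
grasp_force: 60.3
ee_pos: [0.4839, -0.2188, 0.2203]
force: [-1.0, 1.9, 6.2]
grasp_force: 60.3
```

```bash
python3 -m jog '[[0,0,0.1,0,-1],[0,0,0.1,0,-1],[0,0,0,0,-1]]' | grep -E 'ee|force:'
python3 -m jog '[[0,0,0.1,0,-1],[0,0,0.1,0,-1],[0,0,0,0,-1]]' | grep -E 'ee|force:'
python3 -m jog '[[0,0,0.1,0,-1],[0,0,0.1,0,-1],[0,0,0,0,-1]]' | grep -E 'ee|force:'
```

```text
ee_pos: [0.4839, -0.2188, 0.2183]
force: [-0.1, 0.4, 6.2]
grasp_force: 60.3
ee_pos: [0.4838, -0.2187, 0.2162]
force: [-1.8, 0.6, 5.8]
grasp_force: 60.3
ee_pos: [0.4837, -0.2186, 0.2137]
force: [-0.9, 0.5, -1.7]
grasp_force: 59.5
```

The load vanished at tip ≈ 0.071, so the plug has dropped. Drawing the rod out, then looking at the dish.

```bash
python3 -m jog '[[0,0,-0.5,0,-1],[0,0,-1,0,-1],[0,0,-1,0,-1],[0,0,-1,0,-1],[0,0,-1,0,-1],[0,0,-1,0,-1],[0,0,-1,0,-1],[0,0,-1,0,-1],[0,0,-1,0,-1],[0,0,-1,0,-1]]'
python3 -m jog '[[0,0,-1,0,-1],[0,0,-2,0,-1],[0,0,-2,0,-1],[0,0,-1.5,0,-1],[0,0,0,0,-1]]'
python3 - <<'E'
from h import *
snap('scene','s3')
snap('wrist','w4')
a=cv2.imread('pics/s3_raw.png')[150:270,110:230]; b=cv2.imread('pics/w4_raw.png')[60:360,150:400]
o=np.zeros((400,800,3),np.uint8)
o[:,:400]=cv2.resize(a,(400,400),interpolation=cv2.INTER_CUBIC); o[:,420:753]=cv2.resize(b,(333,400),interpolation=cv2.INTER_CUBIC)
cv2.imwrite('pics/c4.png',o)
E
```

```text
time_s: 18.08
ee_pos: [0.4834, -0.2185, 0.3094]
tcp_rot: [2.43, 1.991, 0.0]
force: [0.9, -0.0, -2.0]
opening: 0.0248
grasp_force: 59.4
time_s: 18.5
ee_pos: [0.485, -0.2194, 0.3774]
tcp_rot: [2.425, 1.987, 0.004]
force: [0.3, -1.0, -1.0]
opening: 0.0244
grasp_force: 59.6
```

View pics/c4.png

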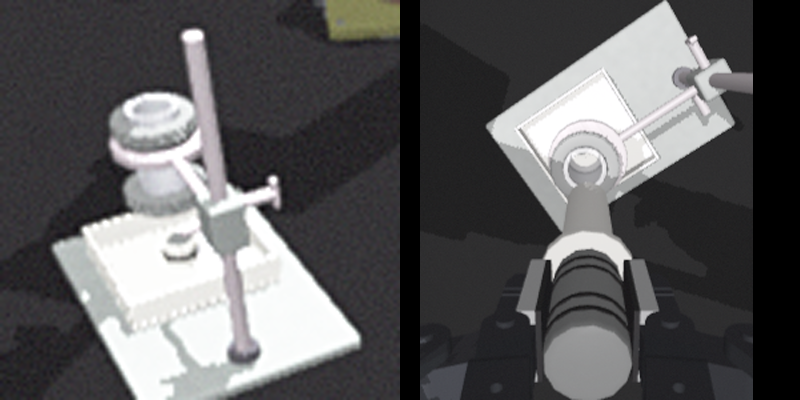

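The plug lies upright on the dish floor at about (180,247) in the crop, the bore is clear and the rod is out. Returning to the rack, stopping 70 mm short to view the empty nest.

```bash
python3 -m jog '[[1,0,0,0,-1],[2,-0.2,0,0,-1],[3,-0.2,0,0,-1],[3,-0.2,0,0,-1],[3,-0.2,0,0,-1],[3,-0.2,0,0,-1],[3,-0.2,0,0,-1],[3,-0.2,0,0,-1],[3,-0.2,0,0,-1],[3,-0.2,0,0,-1]]' | grep ee
python3 -m jog '[[3,-0.2,0,0,-1],[3,-0.2,0,0,-1],[3,-0.2,0,0,-1],[3,-0.2,0,0,-1],[3,-0.2,0,0,-1],[2.5,-0.2,0,0,-1],[1.3,0,0,0,-1],[0,0,0,0,-1],[0,0,0,0,-1],[0,0,0,0,-1]]'
python3 - <<'E'
from h import *
snap('wrist','w5',(195,25,345,235),2.85)
E
```

```text
ee_pos: [0.5177, 0.0519, 0.3717]
time_s: 20.27
ee_pos: [0.5435, 0.2355, 0.3725]
tcp_rot: [2.43, 1.991, -0.004]
force: [-0.0, -0.5, -2.2]
opening: 0.0248
grasp_force: 59.5
```

View pics/w5.png

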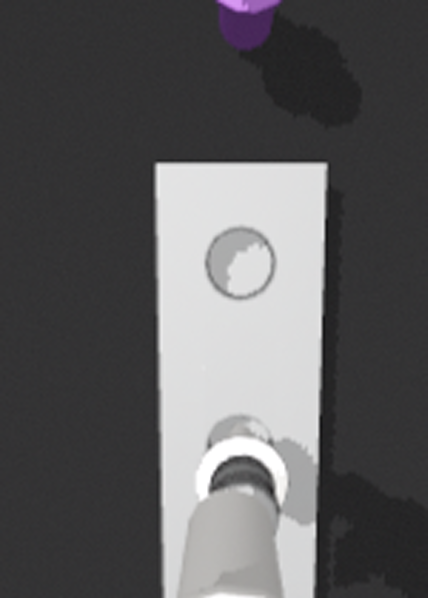

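The crop shows the empty nest centred at (240.5,262.5). The held tip's far edge is near (233,493).

```bash
python3 - <<'E'
from h import *
s=2.85
q=lambda x,y:(195+x/s-.33,25+y/s-.33)
tx=np.array([.198,.98,0]);ty=np.array([.98,-.198,0])
h=atz('w5',*q(240.5,262.5),.046); t=np.array([.5435-.0006,.2355-.0053,0]); t2=atz('w5',*q(233,493),.2295)-.0125*tx
print(h,t,t2)
for a in(t,t2): print((h-a)@tx*100,(h-a)@ty*100)
E
```

```text
[0.56126778 0.29927728 0.046     ] [0.5429 0.2302 0.    ] [0.54344411 0.22819452 0.2295    ]
7.133255631939519 0.4323118909662256
7.319018935811451 0.33928079380863513
```

```bash
python3 -m jog '[[1.4,0.1,0,0,-1],[1.4,0.1,0,0,-1],[1.4,0.1,0,0,-1],[1.4,0.05,0,0,-1],[1.5,0,0,0,-1],[0,0,0,0,-1],[0,0,0,0,-1],[0,0,2,0,-1],[0,0,2,0,-1],[0,0,2,0,-1]]' | grep ee
python3 -m jog '[[0,0,2,0,-1],[0,0,2,0,-1],[0,0,2,0,-1],[0,0,2,0,-1],[0,0,2,0,-1],[0,0,1.2,0,-1],[0,0,0,0,-1],[0,0,0,0,-1],[0,0,0,0,-1]]'
python3 - <<'E'
from h import *
snap('wrist','w6',(200,90,340,290),2.95)
E
```

```text
ee_pos: [0.5615, 0.3053, 0.3132]
time_s: 21.9
ee_pos: [0.5621, 0.3056, 0.2024]
tcp_rot: [2.429, 1.991, 0.003]
force: [-0.4, -0.7, -0.7]
opening: 0.0247
grasp_force: 59.4
```

View pics/w6.png

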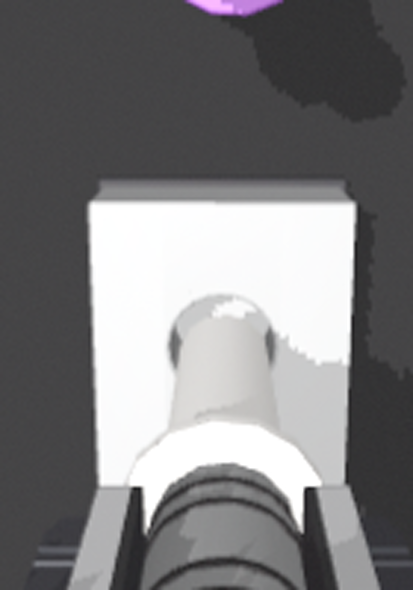

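The tip sits centred over the nest (tip about 180–270, hole 169–276). Lowering gently.

```bash
python3 -m jog '[[0,-0.05,0,0,-1],[0,0,0.4,0,-1],[0,0,0.4,0,-1],[0,0,0.3,0,-1],[0,0,0.2,0,-1],[0,0,0,0,-1]]' | grep -E 'ee|force:'
python3 -m jog '[[0,0,0.3,0,-1],[0,0,0.3,0,-1],[0,0,0.4,0,-1],[0,0,0.4,0,-1],[0,0,0,0,-1]]' | grep -E 'ee|force:'
```

```text
ee_pos: [0.5604, 0.3052, 0.1875]
force: [-0.4, -0.1, -2.2]
grasp_force: 59.4
ee_pos: [0.5603, 0.3052, 0.1731]
force: [0.1, -0.7, -2.6]
grasp_force: 59.4
```

```bash
python3 -m jog '[[0,0,0.4,0,-1],[0,0,0.4,0,-1],[0,0,0.4,0,-1],[0,0,0.4,0,-1],[0,0,0,0,-1]]' | grep -E 'ee|force:'
python3 -m jog '[[0,0,0.2,0,-1],[0,0,0.1,0,-1],[0,0,0,0,-1]]' | grep -E 'ee|force:'
```

```text
ee_pos: [0.5603, 0.3051, 0.1571]
force: [-0.0, -0.6, -2.0]
grasp_force: 59.4
ee_pos: [0.5609, 0.3054, 0.1551]
force: [0.1, 0.5, -1.3]
grasp_force: 59.4
```

```bash
python3 -m jog '[[0,0,0.1,0,-1],[0,0,0,0,-1]]' | grep -E 'ee|force:'
python3 -m jog '[[0,0,0.1,0,-1],[0,0,0,0,-1]]' | grep -E 'ee|force:'
```

```text
ee_pos: [0.5609, 0.3055, 0.1543]
force: [1.1, -0.8, -2.5]
grasp_force: 59.4
ee_pos: [0.5609, 0.3054, 0.1532]
force: [-0.6, 0.1, -1.3]
grasp_force: 59.4
```

```bash
python3 -m jog '[[0,0,0.1,0,-1],[0,0,0,0,-1]]' | grep -E 'ee|force:'
python3 -m jog '[[0,0,0.1,0,-1],[0,0,0,0,-1]]' | grep -E 'ee|force:'
```

```text
ee_pos: [0.561, 0.3055, 0.1532]
force: [-2.0, -0.7, 4.0]
grasp_force: 60.3
ee_pos: [0.5612, 0.3057, 0.1532]
force: [-2.6, -0.2, 8.4]
grasp_force: 60.9
```

The rod is seated on the nest floor at the same height it was picked from. Relaxing, opening slowly and backing away.

```bash
python3 -m jog '[[0,0,-0.2,0,-1],[0,0,0,0,-0.4],[0,0,0,0,-0.2],[0,0,0,0,0],[0,0,0,0,0.3],[0,0,0,0,0.6],[0,0,0,0,1],[0,0,0,0,1],[0,0,0,0,1],[0,0,0,0,1]]'
python3 -m jog '[[0,0,-0.5,0,1],[0,0,-1,0,1],[0,0,-2,0,1],[0,0,-2,0,1],[0,0,-2,0,1],[0,0,-2,0,1],[0,0,-2,0,1],[0,0,-1,0,1],[0,0,0,0,1],[0,0,0,0,1]]'
python3 - <<'E'
from h import *
snap('wrist','w7');snap('scene','s7')
a=cv2.imread('pics/s7_raw.png')[140:320,110:450]; b=cv2.imread('pics/w7_raw.png')
o=np.zeros((600,800,3),np.uint8)
o[:300,:567]=cv2.resize(a,(567,300),interpolation=cv2.INTER_CUBIC); o[300:,:400]=cv2.resize(b,(400,300),interpolation=cv2.INTER_AREA)
cv2.imwrite('pics/c7.png',o)
E
```

```text
time_s: 25.03
ee_pos: [0.5609, 0.3055, 0.1533]
tcp_rot: [-2.43, -1.991, 0.0]
force: [-0.3, -0.6, 0.1]
opening: 0.0854
grasp_force: 0.0
time_s: 25.87
ee_pos: [0.5611, 0.3055, 0.279]
tcp_rot: [2.43, 1.991, 0.002]
force: [0.8, 0.1, 0.1]
opening: 0.0854
grasp_force: 0.0
```

View pics/c7.png

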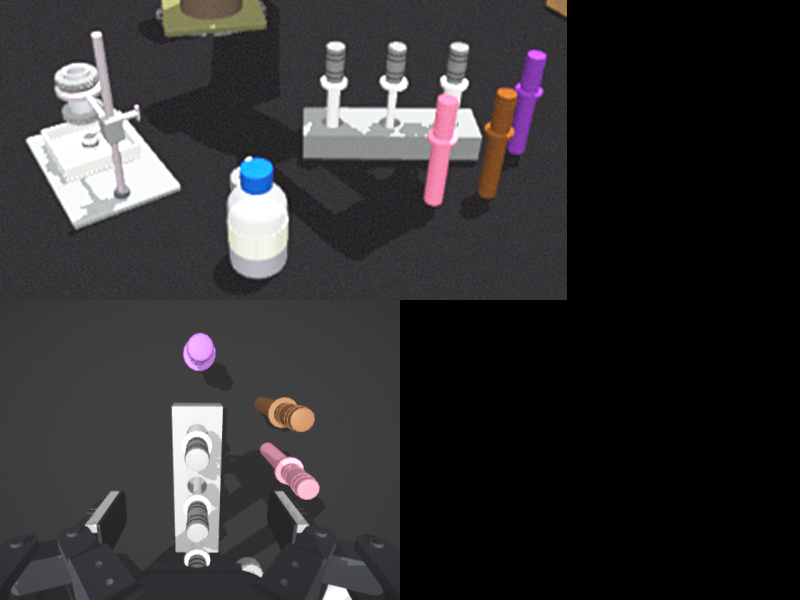

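All three rods stand upright in the rack, the plug is in the dish at about (90,140) in the crop, and the bystanders have not moved. Handing in.

```bash
python3 -c "from rig import manip; print(manip.finish_job())"
```

```text
the job is handed in; nothing more can be done
None
```

The plug dropped into the dish, the thickest rod is back upright in its nest, and the job was handed in at about 26 s; `finish_job` returned no verdict.

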